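# Lock the lapping-wheel lever with a hairpin clip

### The job

Press the grinder's cast-iron lever fully down so that the lock pin stands up through the eye in its pad, then push the hairpin clip sideways onto the pin's neck, flat on the pad below the head: past the snap and on until its brass stop tongue bears on the pin. Press it there for a moment with about 10 N (under 7 N is not seated; never go over 15 N on the pin), then let go of it, and leave the other things on the bench where they are.

Things in the scene. Friction and masses are not known exactly. Their poses are not given: they have to be found in the camera images.
- grinder: Fixed cast-iron nib grinder with a green spindle housing and a 130 mm steel lapping wheel. Origin on the bench straight below the lock pin; +x points from the pin to the lever's pivot (140 mm off, axis along y, 64 mm up) and on to the wheel (255 mm off, top up to 122 mm high); +z up. The lever runs from the pivot along -x, over the pin and on. Base plate: at most 16 mm high.
- lever (a joint): Angle of the lever, rad: 0 = fully down on its stop (level), grows as it rises, up to 0.6. It stays where it is left; at its handle it takes 3 to 5 N to push down. Pushing it down raises the wheel.
- lever_grip (a point): Middle of the top face of the lever's handle (a bar 18 mm wide, 12 mm thick, 75 mm long), 210 mm from the pivot, 70 mm beyond the pin; moves with the lever. The handle's top is 70 mm above the bench when the lever is down.
- pin: Fixed steel lock pin, upright; same origin and axes as the grinder (its origin is on the bench, on the pin's axis). Neck 12 mm in diameter; on it a head 18 mm in diameter, 5 mm thick, its underside 80 mm and its top 85 mm above the bench.
- pin_neck (a point): Point on the pin's axis 70 mm above the bench, level with the top of the lever's pad when the lever is down; axes as the grinder's. The flat pad is 64 mm (grinder x) by 56 mm (grinder y), with an eye 26 x 20 mm round the pin. Gap from pad to head: 10 mm. The clip goes on across the lever, along grinder +y or -y.
- clip: Loose hairpin clip lying flat, about 80 g: two sprung 6 mm steel legs, between them a shorter 6 mm brass stop tongue, and a dark hard rubber grip block 24 mm (x) x 14 mm (y) x 18 mm high at the closed end. Origin: centre of the block's underside, level with the legs' underside; +x towards the open leg tips, 65 mm from the origin; +z up.
- clip_grip (a point): Centre of the clip's grip block, 9 mm above its underside; axes as the clip's. The legs and their cross wire (6 mm high) begin 13 mm ahead of it. The tongue's end is 34.5 to 40.5 mm ahead of it: a stiff setting that differs each time and must be felt. Once it meets the pin, the force rises by some 2 to 5 N per mm of further push.
- clip_waist (a point): Point midway between the legs at their waist, 53.5 mm from the clip's origin along +x, at the underside; axes as the clip's. Clear width between the legs: 20 mm at the tips, 7 mm at the waist, 13.4 mm behind it. Pushing the waist over the 12 mm neck takes some 3 to 9 N; the force drops below a third as it snaps past, by 3 mm beyond the waist.
- pen: Bystander: mottled brown pen, 130 mm long, lying; origin under its middle.
- dividers: Bystander: steel dividers, 140 mm long, lying flat; origin near its middle.
- wedge: Bystander: flat brass feed wedge 60 x 26 x 8 mm; origin under its middle.
- loupe: Bystander: round loupe 52 mm in diameter with a horn handle 60 mm long along its +x; origin under the lens.
- washer: Bystander: flat steel washer 40 mm in diameter, 5 mm thick, lying; origin under its centre.
- stone: Bystander: oilstone block 100 x 40 x 18 mm; origin under its middle.
- oil: Bystander: amber glass jar of oil, 44 mm in diameter, 75 mm tall, standing; origin under its centre.
There are look-alikes about, which are no part of the job. What is shaped like the clip but blue or green is not meant.

How it is judged:
By the outcome, as a careful person would: the job done as asked, in the order asked, and still so for the second after the job is handed in, with the robot touching nothing.
It also fails if it takes over 72 s, if anything falls off the work surface, if the arm or the gripper's body presses on something with over 40 N, if the wrist force passes 120 N, or if a joint passes its speed limit or range.

### The arm

A 7-joint arm with a two-finger parallel gripper is mounted at the origin on the work surface. World frame = base frame: x ahead of the robot, y to its left, z up, the work surface at z = 0. Lengths are in mm, angles in degrees, forces in N, time in s.
With the tool pointing down it reaches from about 400 to 900 mm from the base axis. Payload 5.6 kg.
Tool frame: the origin (TCP) lies at the very end of the fingers, on their centre line; the grasp point (between the pads) lies 19 mm behind it; z points along the fingers, y is the line along which they close (so a half turn about z gives the same grasp; the last joint's range is limited). The gripper opens to 92 mm and grips with 3 to 60 N. Pads are 20 mm wide; open, the fingers measure 128 mm over their backs; the gripper's body (75 mm by 189 mm) begins 69 mm behind the grasp point.
Start: joints at [68.526, 26.786, -0.665, 91.828, 0.344, 61.387, -3.226], TCP at [211.693, -614.569, 214.592] pointing down, gripper open.
Joint ranges: [-144.91, 144.91], [-17.63, 115.5], [-89.93, 88.59], [15.96, 139.68], [-74.01, 254.01], [8.47, 105.57], [-167.45, 167.45]. Speed limits (degrees/s): [147.25, 147.25, 180, 180, 180, 180, 180].

### API

Orientations are given as [roll, pitch, yaw] about the fixed x, y, z axes, in that order (R = Rz(yaw) Ry(pitch) Rx(roll)).
In Python, from bench import monitor, viewer, workorder gives the robot as it stands.
- The arm moves only by the shell command python3 -m inch 'ROWS' [FORCE]. ROWS is a JSON object of lists of equal length, an entry for each row: "rotation": the turn, a rotation vector about the tool's x, y, z in degrees, a list of three; "dp": the shift along the tool's x, y, z in units of 25 mm (1.0 is 25 mm), a list of three; "jaw": the opening, from 0 (shut) to 1 (fully open). In form: {"rotation": [[wx, wy, wz], ...], "dp": [[dx, dy, dz], ...], "jaw": [jaw, ...]}. A call has 1 to 10 rows; each row is the pose to reach, as a shift and turn from the pose commanded when the call began, along the tool's axes at that moment; what a row does not reach only later rows make up. A row lasts 1/12 s, in which the tool goes at most 41.7 mm and 7.16 degrees, less where a joint would pass 70% of its speed; a pose out of reach is approached as far as the arm can. A call with a gripper value outside its range is refused whole. The fingers move at their own pace and stop on an object; FORCE is the grip in N (left out, the last holds). Time passes only in rows, so rows that repeat a pose let the fingers close. It gives the time, the measured TCP pose, the force, the opening and the grip force at its end, in the units of the state.
- monitor.state(): the state, without advancing time (a new reading comes with each control period).
- viewer.read_camera(name): name is "scene" or "top" or "wrist"; returns the picture (400x640x3 uint8, red, green, blue); there is no depth.
- viewer.camera_params(name): a dict with "K" (3x3 intrinsics, pixels), "camera_from_world" (4x4, takes a point from world to camera coordinates). Camera axes: x right, y up, looking along -z (the intrinsics and any distortion apply to the point x, -y, -z); pixel columns grow to the right and rows downward; lengths in mm; the calibration is good to about 2 mm. The wrist camera is an equidistant fisheye: a pixel r from the principal point sees the ray r / f radians off the axis. A picture is of the moment at which its call begins: read the wrist's pose just before it. camera_params takes no time and is no camera call; for the wrist camera it gives the pose at the moment of the call.
- workorder.sign_off(): hands the job in; it is judged then, once.
The state is a dict: "t": time; "q": joint angles; "dq": joint speeds; "joint_efforts": joint torques, N m; "position": TCP position; "ee_rot": TCP orientation; "ft_force": force on the tool from outside, world axes, zero at the start; "moment": the same for the moment, N m; "gripper_width": opening from 0.0 (shut) to 1.0 (fully open); "grip_force": force on a finger pad.
Only numpy, scipy, OpenCV 4.12 (cv2) and the standard library are available. Lean on these libraries where they do the work, as an engineer would, in place of code of your own. Each camera call takes 0.05 s, during which the arm holds its last target. There are 200 camera calls.

## Working session

There is one attempt and no reset: what is moved stays moved. The work goes in short steps, Python scripts to look and compute and a shell command to move; the robot and the scene stay as the last step left them, time stands still between calls to the robot, and variables do not carry over. Pictures are saved under pics/ and viewed, at most 10 in all, crops included, and the job is handed in when it is done.

```bash
ls; mkdir -p pics; python3 - <<'E'
from bench import monitor, viewer, workorder
import cv2
for n in ("scene","top"):
    im=viewer.read_camera(n); cv2.imwrite(f"pics/{n}0.png",im[:,:,::-1]); p=viewer.camera_params(n); print(n,p)
s=monitor.state(); print(s)
E
```

```text
pics
scene {'K': array([[507.31349371,   0.        , 314.36279194],
       [  0.        , 507.31349371, 202.69218117],
       [  0.        ,   0.        ,   1.        ]]), 'camera_from_world': array([[ 7.48565550e-01,  6.63057737e-01,  2.01365949e-03,
        -4.22770659e+02],
       [-5.13039528e-01,  5.77271797e-01,  6.35254056e-01,
         2.69528071e+02],
       [ 4.20047688e-01, -4.76562389e-01,  7.72300608e-01,
        -1.83854452e+03],
       [ 0.00000000e+00,  0.00000000e+00,  0.00000000e+00,
         1.00000000e+00]])}
top {'K': array([[388.5004653 ,   0.        , 316.2540669 ],
       [  0.        , 388.5004653 , 189.69296422],
       [  0.        ,   0.        ,   1.        ]]), 'camera_from_world': array([[ 2.94884864e-02, -9.99060585e-01, -3.17549351e-02,
        -2.66074463e+01],
       [ 9.95222225e-01,  2.63873490e-02,  9.40022936e-02,
        -6.06955374e+02],
       [-9.30760580e-02, -3.43752025e-02,  9.95065421e-01,
        -9.42021486e+02],
       [ 0.00000000e+00,  0.00000000e+00,  0.00000000e+00,
         1.00000000e+00]])}
{'t': 0.1, 'q': array([68.52409869, 26.83115575, -0.66492828, 91.87529247,  0.34201623,
       61.38731034, -3.22401042]), 'dq': array([-0.15458676, -0.12576418, -0.00396952, -0.12912916,  0.04703819,
        0.01948037, -0.00375811]), 'joint_efforts': array([ 8.91525524e-04, -5.21645379e+01, -1.20946445e-02, -2.44366103e+01,
       -5.66962617e-02,  1.40917132e-02,  4.17587125e-05]), 'position': array([ 211.52322528, -614.06046446,  213.73586175]), 'ee_rot': array([-1.79908364e+02,  5.02804833e-03,  1.90095120e+01]), 'ft_force': array([ 0.50595712, -0.18104155, -0.75092235]), 'moment': array([-0.01281689, -0.01508892, -0.02312934]), 'grip_force': 0.0, 'gripper_width': 0.9987938086248562}
```

View pics/top0.png

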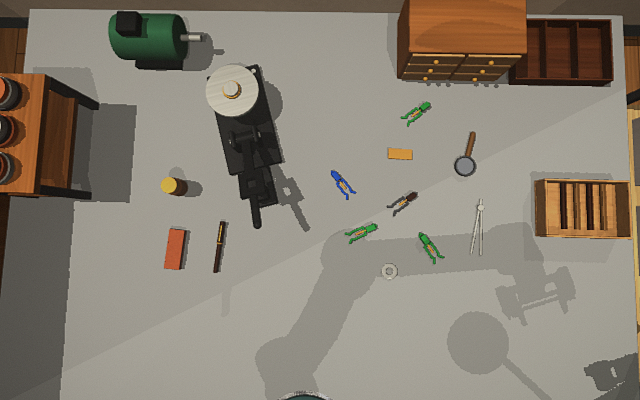

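View pics/scene0.png

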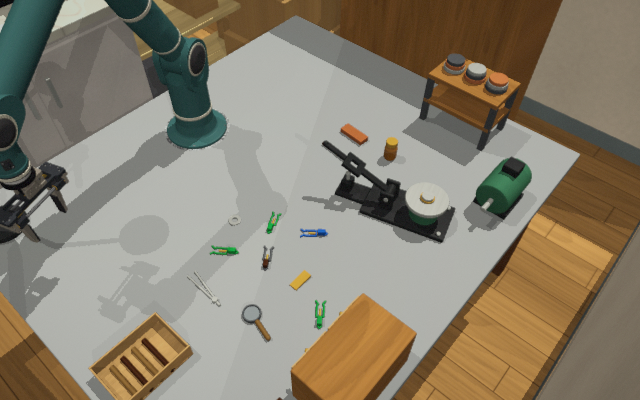

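The top view shows five clip shapes: a dark one at (403,203), a blue one at (342,184), and green ones at (416,113), (362,233) and (430,247). The dark one matches the description (dark rubber block, steel legs). The grinder has its wheel at (232,90) and its raised lever handle at (256,218). I'll enlarge both areas to confirm.

```bash
cat > h.py <<'E'
import numpy as np, cv2
from bench import monitor, viewer
def ray(n,uv,P=None):
    P=P or viewer.camera_params(n); T=np.array(P["camera_from_world"]);K=np.array(P["K"])
    d=np.linalg.inv(K)@np.array([uv[0],uv[1],1.]); d=np.array([d[0],-d[1],-d[2]])
    R=T[:3,:3]; return -R.T@T[:3,3], R.T@d/np.linalg.norm(d)
def plane(n,uv,z):
    c,d=ray(n,uv); return c+d*(z-c[2])/d[2]
def proj(n,p):
    P=viewer.camera_params(n);T=np.array(P["camera_from_world"]);c=T[:3,:3]@np.array(p,float)+T[:3,3]
    u=np.array(P["K"])@np.array([c[0],-c[1],-c[2]]); return u[:2]/u[2]
def two(a,b):
    (c1,d1),(c2,d2)=ray("top",a),ray("scene",b)
    t=np.linalg.lstsq(np.c_[d1,-d2],c2-c1,rcond=None)[0]
    p,q=c1+d1*t[0],c2+d2*t[1]; return (p+q)/2,np.linalg.norm(p-q)
E
python3 - <<'E'
import cv2,numpy as np
t=cv2.imread("pics/top0.png");s=cv2.imread("pics/scene0.png")
r=lambda im,x,y,w,h:cv2.resize(im[y:y+h,x:x+w],(390,290),interpolation=cv2.INTER_CUBIC)
a=np.hstack([r(t,375,180,60,45),r(s,245,240,48,36)])
b=np.hstack([r(t,180,60,240,178),r(s,315,130,150,112)])
b=np.clip(b.astype(float)*1.0,0,255); b=(255*(b/255)**.5).astype('uint8')
cv2.imwrite("pics/c1.png",np.vstack([a,b]))
E
```

```text
(no output)
```

View pics/c1.png

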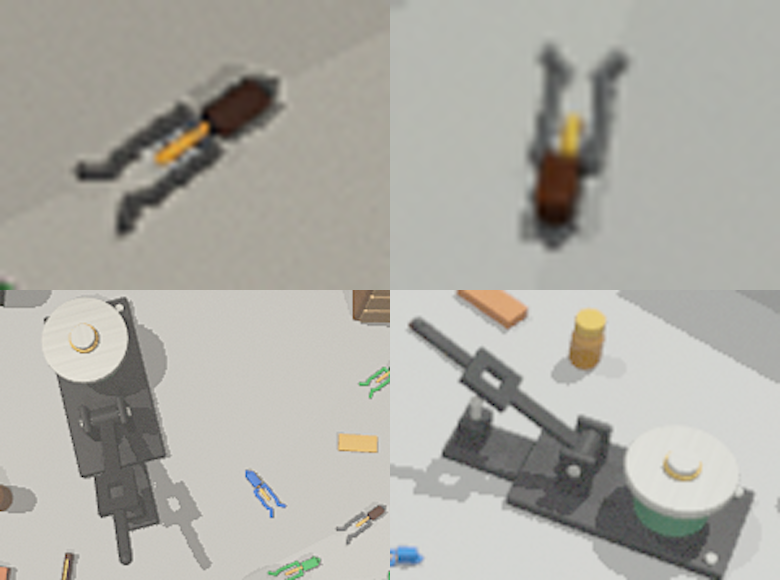

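The crop confirms that the dark clip has a brown-black block, steel legs and a brass tongue. In the top image its block is at (412,196.5) and its leg tips are at (387,206) and (394,215). In the scene image the pin head shows at about (348,172), and the lever is raised. Next I'll measure these.

```bash
python3 - <<'E'
from h import *
np.set_printoptions(precision=1,suppress=True)
t=cv2.imread("pics/top0.png");s=cv2.imread("pics/scene0.png")
def blob(im,x,y,w,h,f):
    m=np.zeros(im.shape[:2],np.uint8); c=im[y:y+h,x:x+w]
    m[y:y+h,x:x+w]=f(c.astype(int))*255
    n,l,st,ce=cv2.connectedComponentsWithStats(m); k=1+np.argmax(st[1:,4]); return ce[k],st[k],l==k
# clip
brown=lambda c:(c[...,2]-c[...,0]>12)&(c[...,2]<110)
brass=lambda c:(c[...,2]-c[...,0]>60)&(c[...,2]>140)
dark=lambda c:(c.sum(2)<330)
bt,st,_=blob(t,380,185,40,35,brown);bs,ss,_=blob(s,255,240,25,35,brown)
print("block",bt,st,bs,ss,two(bt,bs),plane("top",bt,18),plane("scene",bs,14))
gt,_,_=blob(t,380,185,40,35,brass);gs,_,_=blob(s,255,240,25,35,brass)
print("tongue",gt,gs,two(gt,gs),plane("top",gt,6))
for p in [(387.3,206.2),(393.9,215.4)]: print("tip",plane("top",p,6))
ct,sct,m=blob(t,380,185,40,35,dark); ys,xs=np.nonzero(m); 
print("clip all",ct,sct,cv2.minAreaRect(np.c_[xs,ys].astype(np.float32)))
# wheel
light=lambda c:(c.min(2)>170)&(c[...,2]-c[...,0]>3)
for nm,im,b in(("top",t,(195,55,75,70)),("scene",s,(400,175,55,50))):
    c,stt,m=blob(im,*b,lambda c:(c.min(2)>150)&(c[...,2]-c[...,0]>8)); cn,_=cv2.findContours(m.astype(np.uint8),0,1); e=cv2.fitEllipse(cv2.convexHull(max(cn,key=len))); print(nm,"wheel",stt,e)
# lever handle & pad in both
k=1.625; K=2.6
f=lambda x,y:(180+x/k,60+(y-290)/k); g=lambda x,y:(315+(x-390)/K,130+(y-290)/K)
print("handle end",two(f(125,562),g(416,324)))
print("eye",two(f(118,493),g(491,378)))
print("pin head",plane("scene",g(476,398),85), )
E
```

```text
block [411.2 196.3] [407 192  10   9  52] [265.1 262.6] [263 258   6  10  44] (array([ 597.7, -248.8,   13.6]), np.float64(2.4850416666038133)) [ 598.2 -247.    18. ] [ 597.  -249.8   14. ]
tongue [402.2 202.1] [266.6 256.4] (array([ 582.6, -228. ,    6.9]), np.float64(2.8702302531678137)) [ 583.7 -227.1    6. ]
tip [ 572.4 -189.8    6. ]
tip [ 549.6 -206.7    6. ]
clip all [403.4 201.6] [387 192  31  25 222] ((403.72064208984375, 202.36764526367188), (12.690895080566406, 33.44222640991211), 59.03623962402344)
top wheel [ 205   65   53   51 1955] ((231.06405639648438, 89.97463989257812), (50.69816589355469, 53.117637634277344), 77.80059051513672)
scene wheel [ 406  182   44   33 1024] ((427.4875793457031, 198.62069702148438), (31.636024475097656, 45.08732604980469), 104.49517822265625)
handle end (array([510.9, 108.4, 174.7]), np.float64(0.786897800136677))
eye (array([606.1, 131.5, 131.3]), np.float64(3.8347281680256833))
pin head [588.8 131.8  85. ]
```

```bash
python3 -c "
from h import *
print(two((231.1,90),(427.5,198.6)))"; python3 -m inch '{"rotation":[[0,0,73],[0,0,73],[0,0,73],[0,0,73],[0,0,73],[0,0,73],[0,0,73],[0,0,73],[0,0,73],[0,0,73]],"dp":[[17,-10,-2],[17,-10,-2],[17,-10,-2],[17,-10,-2],[17,-10,-2],[17,-10,-2],[17,-10,-2],[17,-10,-2],[17,-10,-2],[17,-10,-2]],"jaw":[1,1,1,1,1,1,1,1,1,1]}'; python3 -c "
from h import *
s=monitor.state();print(s['q'],s['position'],s['ee_rot'],s['t'])"
```

```text
(array([837.82862455, 200.88131554,  89.18522917]), np.float64(0.5292712900210077))
t: 0.93
position: [468.6, -313.8, 254.5]
ee_rot: [180.0, 0.0, -49.3]
ft_force: [0.9, -0.9, 0.3]
gripper_width: 1.001
grip_force: 0.0
[  28.75483376   16.18849368    2.01161647  101.7996915    -0.62911467
   62.05220191 -108.35703183] [ 468.56742673 -313.81177279  254.48275003] [ 1.79985840e+02  2.63568557e-02 -4.93389277e+01] 0.9333
```

```bash
python3 -m inch '{"rotation":[[0,0,-155],[0,0,-155],[0,0,-155],[0,0,-155],[0,0,-155],[0,0,-155],[0,0,-155],[0,0,-155],[0,0,-155],[0,0,-155]],"dp":[[-9.4,-12.1,-1.8],[-9.4,-12.1,-1.8],[-9.4,-12.1,-1.8],[-9.4,-12.1,-1.8],[-9.4,-12.1,-1.8],[-9.4,-12.1,-1.8],[-9.4,-12.1,-1.8],[-9.4,-12.1,-1.8],[-9.4,-12.1,-1.8],[-9.4,-12.1,-1.8]],"jaw":[0,0,0,0,0,0,0,0,0,0]}' 20
python3 -m inch '{"rotation":[[0,0,-84],[0,0,-84],[0,0,-84],[0,0,-84],[0,0,-84],[0,0,-84],[0,0,-84],[0,0,-84],[0,0,-84],[0,0,-84]],"dp":[[0,0,0],[0,0,0],[0,0,0],[0,0,0],[0,0,0],[0,0,0],[0,0,0],[0,0,0],[0,0,0],[0,0,0]],"jaw":[0,0,0,0,0,0,0,0,0,0]}'
python3 - <<'E'
from h import *
s=monitor.state();print(s['q'],s['position'],s['ee_rot'],s['t'])
im=viewer.read_camera("wrist"); print(viewer.camera_params("wrist"))
cv2.imwrite("pics/w1.png",im[:,:,::-1])
E
```

```text
t: 1.77
position: [542.2, 68.3, 300.3]
ee_rot: [-179.8, -0.2, 23.5]
ft_force: [0.4, 0.6, 0.1]
gripper_width: 0.299
grip_force: 0.0
t: 2.6
position: [541.8, 60.1, 299.1]
ee_rot: [-179.9, 0.0, 94.6]
ft_force: [0.1, -0.1, -0.0]
gripper_width: 0.01
grip_force: 0.0
[ 15.82057263  15.1835299  -30.76816308  99.33924709   8.31469776
  67.80092292 -12.64772757] [541.76974584  60.14075367 299.07857431] [-1.79946706e+02  3.39458288e-03  9.45803890e+01] 2.6
{'K': array([[309.70691629,   0.        , 318.73634463],
       [  0.        , 309.70691629, 200.51421769],
       [  0.        ,   0.        ,   1.        ]]), 'camera_from_world': array([[ 9.96439275e-01,  8.43124117e-02, -4.34466200e-04,
        -5.45557225e+02],
       [-8.07551067e-02,  9.52890986e-01, -2.92365150e-01,
         4.58786071e+01],
       [-2.42360120e-02,  2.91359203e-01,  9.56306661e-01,
        -4.77158913e+02],
       [ 0.00000000e+00,  0.00000000e+00,  0.00000000e+00,
         1.00000000e+00]])}
```

View pics/w1.png

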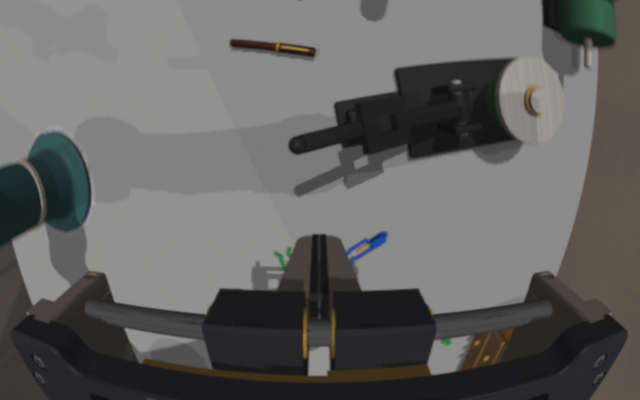

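The wrist view shows the handle end at (297,145), the pivot near (458,108), the wheel hub at about (537,100) and the lever's pad at about (378,125). I'll triangulate these against the top view.

```bash
cat >> h.py <<'E'
def wray(uv,P):
    T=np.array(P["camera_from_world"]);K=np.array(P["K"]);R=T[:3,:3]
    v=np.array([uv[0]-K[0,2],uv[1]-K[1,2]]);r=np.hypot(*v);th=r/K[0,0];v=v/max(r,1e-9)*np.sin(th)
    return -R.T@T[:3,3], R.T@np.array([v[0],-v[1],-np.cos(th)])
def meet(rays):
    A=sum(np.eye(3)-np.outer(d,d) for c,d in rays);b=sum((np.eye(3)-np.outer(d,d))@c for c,d in rays)
    p=np.linalg.solve(A,b); return p,[round(float(np.linalg.norm(np.cross(p-c,d))),1) for c,d in rays]
E
python3 - <<'E'
from h import *
np.set_printoptions(precision=1,suppress=True)
P=viewer.camera_params("wrist")
im=cv2.imread("pics/w1.png")
def wheel(im,b):
    x,y,w,h=b;c=im[y:y+h,x:x+w].astype(int);m=((c.min(2)>110)&(c[...,2]-c[...,0]>8)).astype(np.uint8)
    cn,_=cv2.findContours(m,0,1);e=cv2.fitEllipse(cv2.convexHull(max(cn,key=len)));return np.array(e[0])+[x,y],e
wc,e=wheel(im,(480,45,90,110));print("wheel w",wc,e[1])
print("wheel",meet([ray("top",(231.1,90)),ray("scene",(427.5,198.6)),wray(wc,P)]))
print("handle",meet([ray("top",(256.9,227.4)),ray("scene",(325,143)),wray((297,145),P)]))
cv2.imwrite("pics/w1c.png",cv2.convertScaleAbs(cv2.resize((255*(im[50:165,280:500]/255.)**.4).astype(np.uint8),(792,414),interpolation=cv2.INTER_CUBIC)))
E
```

```text
wheel w [531.7  97.2] (57.155426025390625, 77.5420150756836)
wheel (array([837.7, 203.3,  86.5]), [1.9, 1.0, 2.0])
handle (array([514.1, 106.2, 179. ]), [3.7, 0.7, 4.0])
```

View pics/w1c.png

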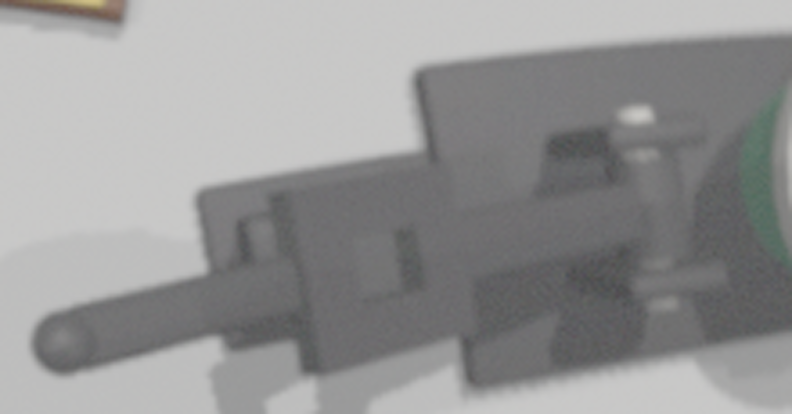

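```bash
python3 - <<'E'
from h import *
np.set_printoptions(precision=1,suppress=True)
P=viewer.camera_params("wrist")
def w(x,y,z):
    c,d=wray((280+x/3.6,50+y/3.6),P); return c+d*(z-c[2])/d[2]
a,b=w(636,116,64),w(662,304,64); print("axle",a,b,(a+b)/2,np.degrees(np.arctan2(*(a-b)[1::-1]))-90,np.linalg.norm(a-b))
# handle axis
for p in [(70,340),(280,283)]: print(w(*p,170))
# base front-plate edges z~16 (corner points)
q=[w(x,y,14) for x,y in((425,70),(475,385),(200,190),(230,345))]; print(np.array(q))
print([np.degrees(np.arctan2(*(q[i]-q[j])[1::-1]))-90 for i,j in((0,1),(2,3))])
E
```

```text
axle [720.  202.5  64. ] [740.9 131.6  64. ] [730.4 167.1  64. ] 16.378614537904042 73.95850883392428
[519.9 105.1 170. ]
[574.8 125.6 170. ]
[[646.5 213.1  14. ]
 [683.4  84.   14. ]
 [559.1 152.   14. ]
 [577.2  89.8  14. ]]
[np.float64(15.966604624789383), np.float64(16.216867401980167)]
```

```bash
python3 -m inch '{"rotation":[[0,0,-7],[0,0,-11.4],[0,0,-11.4],[0,0,-11.4],[0,0,-11.4],[0,0,-11.4],[0,0,-11.4],[0,0,-11.4]],"dp":[[2,-0.17,0.5],[2,-0.17,2],[2,-0.17,3],[2,-0.17,4],[2,-0.17,5],[2,-0.17,5.5],[2,-0.17,6],[2,-0.17,6.5]],"jaw":[0,0,0,0,0,0,0,0]}'
python3 -c "
from h import *
s=monitor.state();print(s['position'],s['ee_rot'],s['ft_force'])"
```

```text
t: 3.32
position: [534.6, 110.0, 136.9]
ee_rot: [179.9, 0.0, 105.6]
ft_force: [-0.6, -0.4, 5.1]
gripper_width: 0.005
grip_force: 1.8
[534.61792156 109.96398472 136.90535957] [1.79947930e+02 1.25297029e-02 1.05560193e+02] [-0.64650926 -0.3564012   5.13044504]
```

```bash
python3 -m inch '{"rotation":[[0,0,0],[0,0,0],[0,0,0],[0,0,0],[0,0,0],[0,0,0]],"dp":[[0,0,0.5],[0,0,1],[0,0,1.4],[0,0,1.8],[0,0,2.2],[0,0,2.4]],"jaw":[0,0,0,0,0,0]}'
python3 -m inch '{"rotation":[[0,0,0],[0,0,0],[0,0,0],[0,0,0]],"dp":[[0,0,0.08],[0,0,0.12],[0,0,0.16],[0,0,0.2]],"jaw":[0,0,0,0]}'
```

```text
t: 3.82
position: [533.6, 109.6, 75.5]
ee_rot: [-179.9, -0.0, 105.6]
ft_force: [-2.9, -1.3, 3.1]
gripper_width: 0.003
grip_force: 1.7
t: 4.15
position: [534.3, 109.9, 72.3]
ee_rot: [180.0, 0.0, 105.6]
ft_force: [-1.7, 0.0, 4.0]
gripper_width: 0.003
grip_force: 1.6
```

```bash
python3 -m inch '{"rotation":[[0,0,0],[0,0,0],[0,0,0],[0,0,0]],"dp":[[0,0,0.04],[0,0,0.06],[0,0,0.08],[0,0,0.08]],"jaw":[0,0,0,0]}'
python3 -m inch '{"rotation":[[0,0,0],[0,0,0],[0,0,0],[0,0,0]],"dp":[[0,0,0.04],[0,0,0.06],[0,0,0.08],[0,0,0.08]],"jaw":[0,0,0,0]}'
```

```text
t: 4.48
position: [534.3, 109.9, 70.4]
ee_rot: [180.0, 0.0, 105.6]
ft_force: [-2.6, -0.5, 6.1]
gripper_width: 0.006
grip_force: 2.8
t: 4.82
position: [534.3, 109.9, 70.3]
ee_rot: [180.0, 0.1, 105.6]
ft_force: [-7.1, -1.5, 21.0]
gripper_width: 0.006
grip_force: 10.8
```

```bash
python3 -m inch '{"rotation":[[0,0,0],[0,0,0],[0,0,0],[0,0,0],[0,0,0],[0,0,0],[0,0,0]],"dp":[[0,0,-0.5],[0,0,-1.5],[-0.5,0.5,-3],[-1.5,1.5,-4],[-2.3,2.55,-4],[-2.3,2.55,-4],[-2.3,2.55,-4]],"jaw":[0,0,0,0,0,0,0]}'
python3 - <<'E'
from h import *
np.set_printoptions(precision=1,suppress=True)
s=monitor.state();P=viewer.camera_params("wrist");im=viewer.read_camera("wrist")[:,:,::-1];print(s['position'],s['ee_rot'])
np.savez("w2.npz",K=P["K"],T=P["camera_from_world"])
cv2.imwrite("pics/w2.png",im)
T=np.array(P["camera_from_world"]);
c=T[:3,:3]@np.array([594.5,129.5,85])+T[:3,3]; v=np.array([c[0],-c[1]]);th=np.arctan2(np.hypot(*v),-c[2]);uv=v/np.hypot(*v)*th*P["K"][0,0]+np.array(P["K"])[:2,2];print(uv)
x,y=np.clip((uv-[80,60]).astype(int),0,[480,280]);print(x,y)
cv2.imwrite("pics/w2c.png",cv2.resize((255*(im[y:y+120,x:x+160]/255.)**.5).astype(np.uint8),(800,600),interpolation=cv2.INTER_CUBIC))
E
```

```text
t: 5.4
position: [612.7, 70.3, 168.0]
ee_rot: [179.9, 0.0, 105.5]
ft_force: [-0.3, -0.5, -0.4]
gripper_width: 0.005
grip_force: 0.0
[612.7  70.3 168. ] [179.9   0.  105.5]
[315.6 132.1]
235 72
```

View pics/w2c.png

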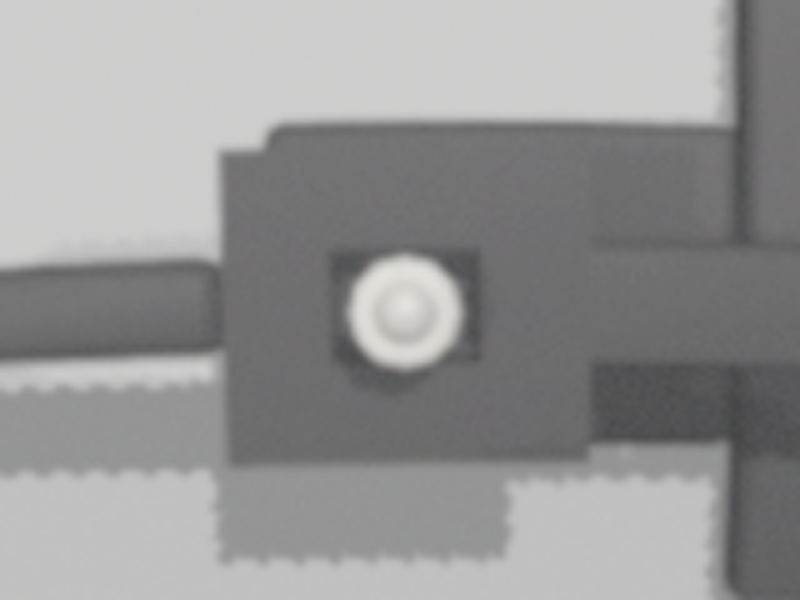

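In the enlarged crop the lever is level and the pin head stands through the pad's eye, at about (405,312) in the crop, which is (316,134) in the full image. The pad's corners are clear too.

```bash
python3 - <<'E'
from h import *
np.set_printoptions(precision=1,suppress=True)
d=np.load("w2.npz");P=dict(K=d["K"],camera_from_world=d["T"])
im=cv2.imread("pics/w2.png")
m=(im[72:192,235:395].min(2)>130).astype(np.uint8);m=m[45:80,60:100]
# head is bright blob within the dark pad
n,l,st,ce=cv2.connectedComponentsWithStats(m);k=1+np.argmax(st[1:,4]);uv=ce[k]+[295,117];print(uv,st[k])
def w(uv,z):
    c,dd=wray(uv,P);return c+dd*(z-c[2])/dd[2]
print("head",w(uv,85))
f=lambda x,y:w((235+(x+.5)/5-.5,72+(y+.5)/5-.5),70)
c=[f(*p) for p in((222,152),(228,465),(588,460),(587,152))];print(np.array(c))
print("pad centre",(c[0]+c[1]+c[2]+c[3])/4)
an=lambda a,b:np.degrees(np.arctan2(*(b-a)[1::-1]))
print(an(c[1],c[2]),an(c[0],c[3]),an(c[1],c[0])-90,an(c[2],c[3])-90,[np.linalg.norm(c[i]-c[(i+1)%4]) for i in range(4)])
e=[f(*p) for p in((332,252),(332,360),(480,360),(480,252))];print("eye",sum(e)/4)
# handle edges
print("axis",an(f(5,314),f(215,310)))
E
```

```text
[315.5 133.7] [ 11   7  21  21 340]
head [594.8 128.2  85. ]
[[557.4 145.7  70. ]
 [572.   92.6  70. ]
 [633.1 110.2  70. ]
 [617.7 162.1  70. ]]
pad centre [595.  127.7  70. ]
16.13832781187279 15.262583065001825 15.386868869475279 16.501260639547226 [np.float64(55.084123379793354), np.float64(63.57201060557812), np.float64(54.12500501782814), np.float64(62.514035654057984)]
eye [595.  127.8  70. ]
axis 14.812719667687201
```

```bash
python3 -m inch '{"rotation":[[0,0,-7],[0,0,-14],[0,0,-20.5],[0,0,-20.5],[0,0,-20.5],[0,0,-20.5],[0,0,-20.5],[0,0,-20.5],[0,0,-20.5],[0,0,-20.5]],"dp":[[-13.05,-3.63,1.5],[-13.05,-3.63,1.5],[-13.05,-3.63,1.5],[-13.05,-3.63,1.5],[-13.05,-3.63,1.5],[-13.05,-3.63,1.5],[-13.05,-3.63,1.5],[-13.05,-3.63,1.5],[-13.05,-3.63,1.5],[-13.05,-3.63,1.5]],"jaw":[0.45,0.45,0.45,0.45,0.45,0.45,0.45,0.45,0.45,0.45]}'
python3 - <<'E'
from h import *
np.set_printoptions(precision=1,suppress=True)
s=monitor.state();P=viewer.camera_params("wrist");im=viewer.read_camera("wrist")[:,:,::-1];print(s['position'],s['ee_rot'])
np.savez("w3.npz",K=P["K"],T=P["camera_from_world"])
cv2.imwrite("pics/w3.png",im)
cv2.imwrite("pics/w3c.png",cv2.resize(im[120:300,200:440],(800,600),interpolation=cv2.INTER_CUBIC))
E
```

```text
t: 6.28
position: [609.5, -270.5, 128.9]
ee_rot: [-179.9, -0.1, 125.8]
ft_force: [0.1, 0.4, 0.1]
gripper_width: 0.456
grip_force: 0.0
[ 609.5 -270.5  128.9] [-179.9   -0.1  125.8]
```

View pics/w3c.png

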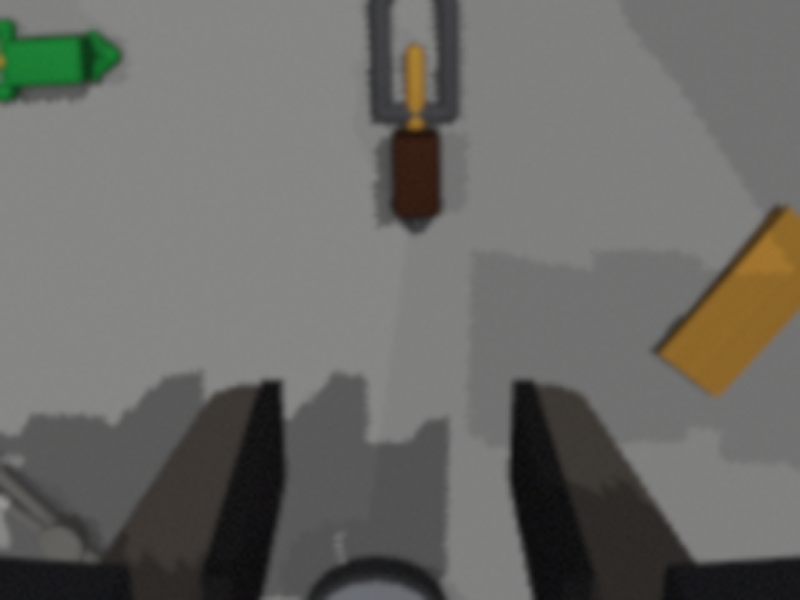

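The clip's brown block is at crop (416,172), with the brass tongue and legs straight ahead of it, so the tool is already nearly aligned. Next I'll measure it precisely.

```bash
python3 - <<'E'
from h import *
np.set_printoptions(precision=1,suppress=True)
d=np.load("w3.npz");P=dict(K=d["K"],camera_from_world=d["T"])
im=cv2.imread("pics/w3.png")
def w(uv,z):
    c,dd=wray(uv,P);return c+dd*(z-c[2])/dd[2]
S=180/600.
f=lambda x,y,z:w((200+(x+.5)*S-.5,120+(y+.5)*S-.5),z)
front=f(415,131,18); back=f(416,212,18); L=f(393,172,18);R=f(439,172,18)
print("block top f/b",front,back,np.linalg.norm(front-back),"width",np.linalg.norm(L-R),"centre",(front+back)/2,(L+R)/2)
tf=f(415,46,6);legL=f(379,60,6);legR=f(449,60,6);legl=f(383,112,6);legr=f(447,112,6)
print("tongue end",tf,"legs mid",(legL+legR)/2,(legl+legr)/2)
c=im[60:240,250:400].astype(int);dm=((c.max(2)<75)).astype(np.uint8)
# leg tips: whole dark+brown mask of clip, min area rect
n,l,st,ce=cv2.connectedComponentsWithStats(dm)
for k in np.argsort(-st[1:,4])[:4]+1: print(st[k],ce[k]+[250,60])
k=l[172*180//600+120-60, 416*180//600+200-250]; ys,xs=np.nonzero(l==k)
if k:
    pts=np.array([w((x+250,y+60),8) for x,y in zip(xs,ys)])[:,:2]
    v=np.linalg.svd(pts-pts.mean(0))[2][0]; print("axis",np.degrees(np.arctan2(*v[::-1])),pts.mean(0))
b=((c[...,2]-c[...,0]>60)&(c[...,2]>120)).astype(np.uint8);n,l,st,ce=cv2.connectedComponentsWithStats(b)
k=1+np.argmin(np.linalg.norm(ce[1:]-[74,85],axis=1));ys,xs=np.nonzero(l==k);pts=np.array([w((x+250,y+60),6) for x,y in zip(xs,ys)])[:,:2]
v=np.linalg.svd(pts-pts.mean(0))[2][0];print("tongue axis",np.degrees(np.arctan2(*v[::-1])),pts.mean(0))
s=monitor.state();print(s['position'],s['ee_rot'])
E
```

```text
block top f/b [ 592.9 -239.3   18. ] [ 606.6 -257.8   18. ] 23.016280119372173 width 12.786313008864303 centre [ 599.8 -248.6   18. ] [ 599.9 -248.5   18. ]
tongue end [ 579.8 -221.     6. ] legs mid [ 581.9 -224.3    6. ] [ 590.9 -236.3    6. ]
[  58   44   32   85 1096] [323.7 147.7]
[104 174  21   6  84] [361.7 237.2]
[ 14 174  20   6  78] [275.7 237.3]
[147 161   3   4   6] [398.  222.5]
axis -53.74349179099154 [ 587.4 -232.2]
tongue axis -53.496129881550935 [ 585.1 -228.5]
[ 610.6 -266.8  129.6] [-180.    -0.1  126.1]
```

```bash
python3 -m inch '{"rotation":[[0,0,0],[0,0,0],[0,0,0],[0,0,0],[0,0,0],[0,0,0],[0,0,0],[0,0,0]],"dp":[[0.84,0.08,1.5],[0.84,0.08,3],[0.84,0.08,4],[0.84,0.08,4.6],[0.84,0.08,4.9],[0.84,0.08,5.06],[0.84,0.08,5.06],[0.84,0.08,5.06]],"jaw":[0.45,0.45,0.45,0.45,0.45,0.45,0.45,0.45]}'
python3 -c "
from h import *
s=monitor.state();print(s['position'],s['ee_rot'],s['ft_force'])"
```

```text
t: 7.0
position: [602.0, -248.7, 5.5]
ee_rot: [179.9, 0.1, 126.2]
ft_force: [0.3, -0.5, 0.2]
gripper_width: 0.453
grip_force: 0.0
[ 602.04259626 -248.65677469    5.49006124] [1.79915324e+02 1.06525115e-01 1.26161236e+02] [ 0.34575058 -0.53349177  0.22430816]
```

```bash
python3 -m inch '{"rotation":[[0,0,0],[0,0,0],[0,0,0]],"dp":[[0.05,-0.07,0.05],[0.05,-0.07,0.1],[0.05,-0.07,0.1]],"jaw":[0.45,0.45,0.45]}'
python3 -m inch '{"rotation":[[0,0,0],[0,0,0],[0,0,0],[0,0,0],[0,0,0],[0,0,0],[0,0,0],[0,0,0]],"dp":[[0,0,0],[0,0,0],[0,0,0],[0,0,0],[0,0,0],[0,0,0],[0,0,0],[0,0,0]],"jaw":[0.25,0,0,0,0,0,0,0]}' 40
```

```text
t: 7.25
position: [598.7, -249.3, 2.2]
ee_rot: [180.0, 0.1, 126.1]
ft_force: [-0.6, -0.3, 0.5]
gripper_width: 0.449
grip_force: 0.0
t: 7.92
position: [598.7, -248.9, 1.6]
ee_rot: [180.0, 0.0, 126.1]
ft_force: [0.7, -0.5, -0.3]
gripper_width: 0.147
grip_force: 40.0
```

```bash
python3 -m inch '{"rotation":[[0,0,0],[0,0,0],[0,0,5],[0,0,10],[0,0,15],[0,0,20.1],[0,0,20.1],[0,0,20.1],[0,0,20.1],[0,0,20.1]],"dp":[[0,0,-0.6],[0,0,-1.8],[0.8,0.7,-3],[1.8,1.6,-4.2],[3.2,2.8,-4.8],[4.6,4,-4.8],[6,5.2,-4.8],[7.2,6.3,-4.8],[8.1,7.1,-4.8],[8.5,7.4,-4.8]],"jaw":[0,0,0,0,0,0,0,0,0,0]}'
python3 -m inch '{"rotation":[[0,0,0],[0,0,0]],"dp":[[0,0,0],[0,0,0]],"jaw":[0,0]}'
python3 - <<'E'
from h import *
np.set_printoptions(precision=2,suppress=True)
s=monitor.state();P=viewer.camera_params("wrist");im=viewer.read_camera("wrist")[:,:,::-1];print(s['position'],s['ee_rot'])
np.savez("w4.npz",K=P["K"],T=P["camera_from_world"])
cv2.imwrite("pics/w4.png",im)
cv2.imwrite("pics/w4c.png",cv2.resize((255*(im[70:280,180:460]/255.)**.6).astype(np.uint8),(800,600),interpolation=cv2.INTER_CUBIC))
E
```

```text
t: 8.75
position: [622.6, 39.7, 123.3]
ee_rot: [179.8, -0.2, 106.4]
ft_force: [-0.3, 0.7, -0.8]
gripper_width: 0.148
grip_force: 40.0
t: 8.92
position: [622.6, 33.5, 122.3]
ee_rot: [180.0, 0.0, 106.2]
ft_force: [0.5, -0.8, -0.8]
gripper_width: 0.147
grip_force: 40.0
[622.58  33.47 122.34] [179.98   0.01 106.22]
```

View pics/w4c.png

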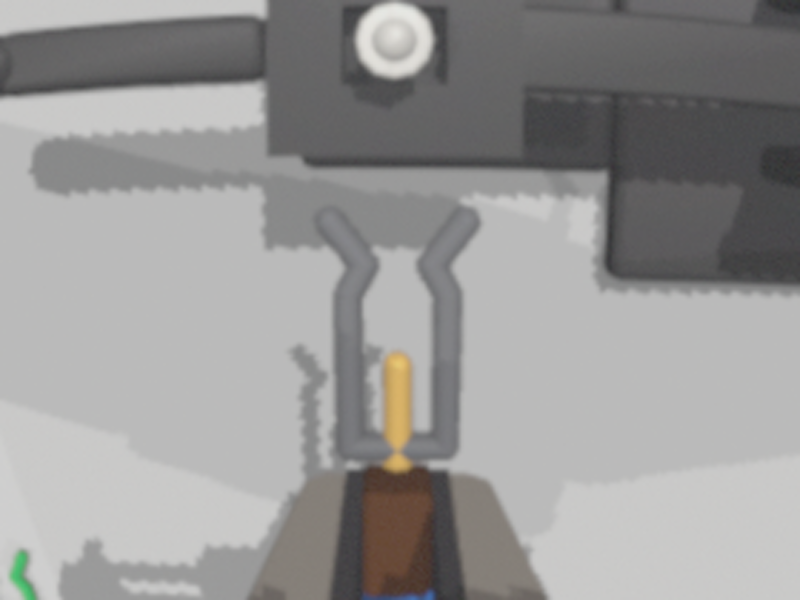

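The crop shows the clip held straight, with its leg tips at (331,220) and (466,220) and the tongue end at (398,358). The pin head at (394,40) is nearly in line with it. Next I'll compute the remaining offset.

```bash
python3 - <<'E'
from h import *
np.set_printoptions(precision=2,suppress=True)
d=np.load("w4.npz");P=dict(K=d["K"],camera_from_world=d["T"])
S=.35
def f(x,y,z):
    c,dd=wray((180+(x+.5)*S-.5,70+(y+.5)*S-.5),P);return c+dd*(z-c[2])/dd[2]
im=cv2.imread("pics/w4.png")
c=im[70:105,290:345];m=(c.min(2)>150).astype(np.uint8)
n,l,st,ce=cv2.connectedComponentsWithStats(m);k=l[14,28];print(st[k],ce[k]+[290,70], ((ce[k]+[290,70])-[180,70]+.5)/S-.5)
p=ce[k]+[290,70];cc,dd=wray(p,P);head=cc+dd*(85-cc[2])/dd[2]
a=np.radians(106.2);X=np.array([np.cos(a),np.sin(a)]);Y=np.array([np.sin(a),-np.cos(a)])
tcp=np.array([622.58,33.47])
tl=lambda q:np.array([(q[:2]-tcp)@X,(q[:2]-tcp)@Y])
print("head",head,tl(head),"pin prev",tl(np.array([594.9,128.0])))
for nm,u in(("tips",[(331,220),(466,220)]),("waist",[(364,265),(433,265)]),("legs",[(347,350),(447,350)]),("tongue",[(398,360),(398,360)]),("blockfront",[(362,470),(432,470)])):
    z=139 if nm=="blockfront" else 126.
    q=[f(*i,z) for i in u];print(nm,tl((q[0]+q[1])/2),np.linalg.norm(q[0]-q[1]))
E
```

```text
[ 15   1  26  25 445] [317.57  82.78] [393.99  37.44]
head [594.97 128.05  85.  ] [98.52 -0.13] pin prev [98.5  -0.21]
tips [60.61  0.8 ] 25.558245081268414
waist [51.89  0.8 ] 13.177922100328306
legs [35.04  0.49] 19.57519853883896
tongue [32.99  0.69] 0.0
blockfront [15.14  0.47] 13.22080042182432
```

```bash
python3 -m inch '{"rotation":[[0,0,0],[0,0,0],[0,0,0],[0,0,0],[0,0,0],[0,0,0]],"dp":[[0,-0.03,0.7],[0,-0.03,1.4],[0,-0.03,1.8],[0,-0.03,1.95],[0,-0.03,1.95],[0,-0.03,1.95]],"jaw":[0,0,0,0,0,0]}'
python3 -c "
from h import *
s=monitor.state();print(s['position'],s['ee_rot'],s['ft_force'])"
```

```text
t: 9.47
position: [622.4, 30.9, 73.2]
ee_rot: [180.0, 0.0, 106.0]
ft_force: [1.1, 0.1, -0.9]
gripper_width: 0.146
grip_force: 40.0
[622.3885394   30.88322981  73.17314394] [1.79979351e+02 1.15878881e-02 1.05964024e+02] [ 1.08759663  0.13801873 -0.94926391]
```

```bash
python3 -m inch '{"rotation":[[0,0,0],[0,0,0],[0,0,0],[0,0,0],[0,0,0]],"dp":[[0.4,-0.01,0],[0.8,-0.01,0],[1.2,-0.01,0],[1.36,-0.01,0],[1.36,-0.01,0]],"jaw":[0,0,0,0,0]}'
python3 - <<'E'
from h import *
s=monitor.state();print(s['position'],s['ee_rot'],s['ft_force'])
im=viewer.read_camera("wrist")[:,:,::-1]
cv2.imwrite("pics/w5c.png",cv2.resize((255*(im[50:230,200:440]/255.)**.6).astype(np.uint8),(800,600),interpolation=cv2.INTER_CUBIC))
E
```

```text
t: 9.88
position: [611.9, 66.9, 73.2]
ee_rot: [180.0, -0.0, 106.2]
ft_force: [-0.0, 0.1, -1.0]
gripper_width: 0.151
grip_force: 40.0
[611.89811722  66.90871927  73.2295962 ] [ 1.79968169e+02 -4.45312801e-02  1.06229736e+02] [-0.01628734  0.06182169 -0.96324107]
```

View pics/w5c.png

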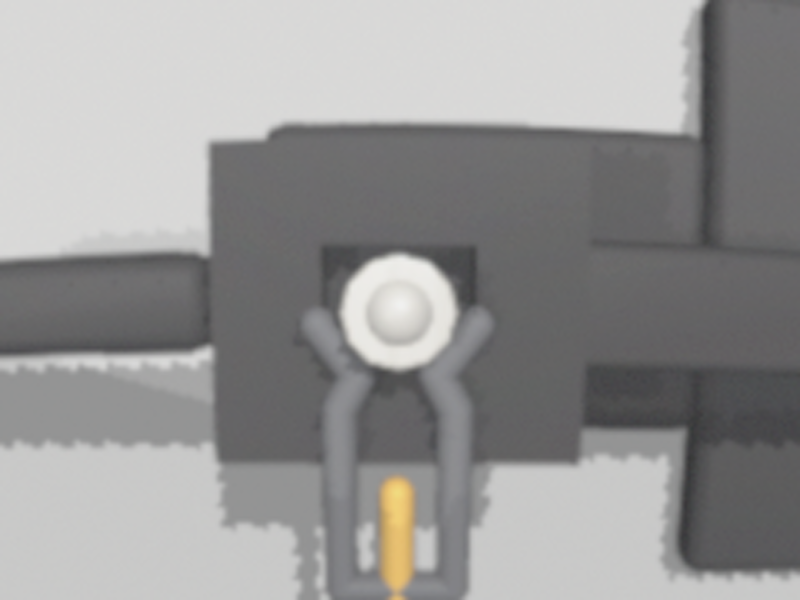

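The legs straddle the neck beneath the head at (400,312) and are centred on it. I'll push on in small steps.

```bash
python3 -m inch '{"rotation":[[0,0,0],[0,0,0],[0,0,0],[0,0,0]],"dp":[[0.1,0,0],[0.2,0,0],[0.3,0,0],[0.3,0,0]],"jaw":[0,0,0,0]}'
python3 -m inch '{"rotation":[[0,0,0],[0,0,0],[0,0,0]],"dp":[[0.06,0,0],[0.1,0,0],[0.1,0,0]],"jaw":[0,0,0]}'
```

```text
t: 10.27
position: [610.2, 71.9, 72.7]
ee_rot: [180.0, -0.0, 106.0]
ft_force: [1.0, -0.3, -0.9]
gripper_width: 0.148
grip_force: 40.0
t: 10.52
position: [610.0, 72.8, 72.8]
ee_rot: [180.0, 0.1, 106.0]
ft_force: [1.3, -2.7, -1.4]
gripper_width: 0.149
grip_force: 40.0
```

```bash
python3 -m inch '{"rotation":[[0,0,0],[0,0,0],[0,0,0]],"dp":[[0.04,0,0],[0.08,0,0],[0.08,0,0]],"jaw":[0,0,0]}'
```

```text
t: 10.77
position: [609.4, 74.5, 72.7]
ee_rot: [180.0, 0.1, 106.0]
ft_force: [1.1, -2.5, -1.2]
gripper_width: 0.149
grip_force: 40.0
```

```bash
for i in 1; do python3 -m inch '{"rotation":[[0,0,0],[0,0,0],[0,0,0]],"dp":[[0.04,0,0],[0.08,0,0],[0.08,0,0]],"jaw":[0,0,0]}'; done; python3 -m inch '{"rotation":[[0,0,0],[0,0,0],[0,0,0]],"dp":[[0.04,0,0],[0.08,0,0],[0.08,0,0]],"jaw":[0,0,0]}'
```

```text
t: 11.02
position: [608.7, 77.1, 72.8]
ee_rot: [180.0, 0.0, 106.0]
ft_force: [0.8, -2.6, -0.7]
gripper_width: 0.149
grip_force: 40.0
t: 11.27
position: [607.6, 81.3, 72.8]
ee_rot: [180.0, -0.1, 106.1]
ft_force: [0.4, -0.3, -1.0]
gripper_width: 0.149
grip_force: 40.0
```

```bash
python3 -m inch '{"rotation":[[0,0,0],[0,0,0],[0,0,0],[0,0,0]],"dp":[[0,0,0.02],[0,0,0.035],[0,0,0.035],[0,0,0.035]],"jaw":[0,0,0,0]}'; python3 -m inch '{"rotation":[[0,0,0],[0,0,0],[0,0,0]],"dp":[[0.04,0,0],[0.06,0,0],[0.06,0,0]],"jaw":[0,0,0]}'
```

```text
t: 11.6
position: [607.6, 81.5, 72.0]
ee_rot: [180.0, -0.1, 106.1]
ft_force: [-0.6, 4.1, -0.0]
gripper_width: 0.149
grip_force: 40.0
t: 11.85
position: [607.5, 81.5, 71.9]
ee_rot: [180.0, -0.0, 106.0]
ft_force: [0.2, 2.5, 0.6]
gripper_width: 0.147
grip_force: 40.0
```

```bash
python3 -m inch '{"rotation":[[0,0,0],[0,0,0],[0,0,0]],"dp":[[0.04,0,0],[0.06,0,0],[0.06,0,0]],"jaw":[0,0,0]}'
```

```text
t: 12.1
position: [607.3, 81.8, 71.7]
ee_rot: [-180.0, 0.0, 106.0]
ft_force: [1.5, -0.6, -0.1]
gripper_width: 0.15
grip_force: 40.0
```

```bash
python3 -m inch '{"rotation":[[0,0,0],[0,0,0],[0,0,0]],"dp":[[0.04,0,0],[0.06,0,0],[0.06,0,0]],"jaw":[0,0,0]}'; python3 -m inch '{"rotation":[[0,0,0],[0,0,0],[0,0,0]],"dp":[[0.03,0,0],[0.04,0,0],[0.04,0,0]],"jaw":[0,0,0]}'
```

```text
t: 12.35
position: [606.7, 83.7, 71.7]
ee_rot: [-180.0, 0.0, 106.0]
ft_force: [0.3, 0.4, -0.3]
gripper_width: 0.147
grip_force: 40.0
t: 12.6
position: [606.2, 84.9, 71.7]
ee_rot: [-180.0, 0.0, 106.0]
ft_force: [-0.3, 0.5, -0.4]
gripper_width: 0.149
grip_force: 40.0
```

```bash
python3 -m inch '{"rotation":[[0,0,0],[0,0,0],[0,0,0]],"dp":[[0.03,0,0],[0.04,0,0],[0.04,0,0]],"jaw":[0,0,0]}'; python3 -m inch '{"rotation":[[0,0,0],[0,0,0],[0,0,0]],"dp":[[0.03,0,0],[0.04,0,0],[0.04,0,0]],"jaw":[0,0,0]}'
```

```text
t: 12.85
position: [605.9, 85.9, 71.7]
ee_rot: [-180.0, 0.0, 106.0]
ft_force: [0.1, 0.2, -0.8]
gripper_width: 0.154
grip_force: 40.0
t: 13.1
position: [605.8, 86.9, 71.9]
ee_rot: [-180.0, 0.0, 106.0]
ft_force: [-0.6, -0.3, -1.2]
gripper_width: 0.146
grip_force: 40.0
```

```bash
python3 -m inch '{"rotation":[[0,0,0],[0,0,0],[0,0,0]],"dp":[[0.02,0,0],[0.04,0,0],[0.04,0,0]],"jaw":[0,0,0]}'
```

```text
t: 13.35
position: [605.6, 87.9, 71.9]
ee_rot: [-180.0, -0.0, 106.0]
ft_force: [-0.1, 0.2, 0.2]
gripper_width: 0.147
grip_force: 40.0
```

```bash
python3 -m inch '{"rotation":[[0,0,0],[0,0,0],[0,0,0]],"dp":[[0.02,0,0],[0.04,0,0],[0.04,0,0]],"jaw":[0,0,0]}'
```

```text
t: 13.6
position: [605.3, 88.9, 71.9]
ee_rot: [-180.0, -0.0, 106.0]
ft_force: [0.9, 0.5, -0.5]
gripper_width: 0.147
grip_force: 40.0
```

```bash
python3 -m inch '{"rotation":[[0,0,0],[0,0,0],[0,0,0]],"dp":[[0.02,0,0],[0.04,0,0],[0.04,0,0]],"jaw":[0,0,0]}'
```

```text
t: 13.85
position: [605.2, 89.2, 71.9]
ee_rot: [-180.0, 0.0, 106.0]
ft_force: [0.0, -1.2, -0.3]
gripper_width: 0.152
grip_force: 40.0
```

```bash
python3 -m inch '{"rotation":[[0,0,0],[0,0,0],[0,0,0]],"dp":[[0.02,0,0],[0.04,0,0],[0.04,0,0]],"jaw":[0,0,0]}'
```

```text
t: 14.1
position: [605.1, 89.5, 71.9]
ee_rot: [-180.0, 0.1, 106.0]
ft_force: [1.0, -3.5, 0.0]
gripper_width: 0.149
grip_force: 40.0
```

```bash
python3 -m inch '{"rotation":[[0,0,0],[0,0,0],[0,0,0]],"dp":[[0.02,0,0],[0.03,0,0],[0.03,0,0]],"jaw":[0,0,0]}'
```

```text
t: 14.35
position: [605.1, 89.6, 71.9]
ee_rot: [-180.0, 0.1, 106.0]
ft_force: [1.7, -5.7, 0.4]
gripper_width: 0.147
grip_force: 40.0
```

```bash
python3 -m inch '{"rotation":[[0,0,0],[0,0,0],[0,0,0]],"dp":[[0.02,0,0],[0.04,0,0],[0.04,0,0]],"jaw":[0,0,0]}'
```

```text
t: 14.6
position: [605.0, 89.7, 71.9]
ee_rot: [-180.0, 0.2, 105.9]
ft_force: [2.2, -7.4, 0.6]
gripper_width: 0.149
grip_force: 40.0
```

```bash
python3 -m inch '{"rotation":[[0,0,0],[0,0,0],[0,0,0]],"dp":[[0.01,0,0],[0.02,0,0],[0.02,0,0]],"jaw":[0,0,0]}'
```

```text
t: 14.85
position: [605.0, 89.8, 71.9]
ee_rot: [-180.0, 0.2, 105.9]
ft_force: [2.0, -7.4, -0.1]
gripper_width: 0.148
grip_force: 40.0
```

```bash
python3 -m inch '{"rotation":[[0,0,0],[0,0,0],[0,0,0]],"dp":[[0.02,0,0],[0.03,0,0],[0.03,0,0]],"jaw":[0,0,0]}'
```

```text
t: 15.1
position: [605.0, 89.9, 72.0]
ee_rot: [-180.0, 0.2, 105.9]
ft_force: [3.2, -8.6, 0.0]
gripper_width: 0.148
grip_force: 40.0
```

```bash
python3 -m inch '{"rotation":[[0,0,0],[0,0,0],[0,0,0]],"dp":[[0,0,0],[0,0,0],[0,0,0]],"jaw":[0,0,0]}'
```

```text
t: 15.35
position: [605.0, 89.8, 72.0]
ee_rot: [-180.0, 0.2, 105.9]
ft_force: [2.2, -8.7, -0.1]
gripper_width: 0.148
grip_force: 40.0
```

```bash
python3 -m inch '{"rotation":[[0,0,0],[0,0,0],[0,0,0],[0,0,0],[0,0,0],[0,0,0],[0,0,0],[0,0,0]],"dp":[[0.015,0,0],[0.015,0,0],[0.015,0,0],[0.015,0,0],[0.015,0,0],[0.015,0,0],[0.015,0,0],[0.015,0,0]],"jaw":[0,0,0,0,0,0,0,0]}'; python3 -c "
from h import *
print(monitor.state()['ft_force'])"
```

```text
t: 16.02
position: [604.9, 89.9, 72.0]
ee_rot: [-180.0, 0.3, 105.9]
ft_force: [2.5, -9.1, 0.7]
gripper_width: 0.15
grip_force: 40.0
[ 2.45755919 -9.08489363  0.73399592]
```

```bash
python3 -m inch '{"rotation":[[0,0,0],[0,0,0],[0,0,0]],"dp":[[-0.03,0,0],[-0.07,0,0],[-0.07,0,0]],"jaw":[0,0,0]}'; python3 -m inch '{"rotation":[[0,0,0],[0,0,0],[0,0,0],[0,0,0],[0,0,0]],"dp":[[0,0,0],[0,0,0],[0,0,0],[0,0,0],[0,0,0]],"jaw":[0.2,0.35,0.45,0.45,0.45]}'
```

```text
t: 16.27
position: [605.0, 89.7, 71.9]
ee_rot: [-180.0, 0.2, 105.9]
ft_force: [1.8, -6.2, -0.2]
gripper_width: 0.146
grip_force: 40.0
t: 16.68
position: [604.0, 93.4, 71.9]
ee_rot: [180.0, -0.1, 106.1]
ft_force: [0.7, -0.1, -0.2]
gripper_width: 0.446
grip_force: 0.0
```

```bash
python3 -m inch '{"rotation":[[0,0,0],[0,0,0],[0,0,0],[0,0,0],[0,0,0],[0,0,0]],"dp":[[0,0,-0.5],[0,0,-1.5],[-0.5,0,-3],[-1.6,0,-4],[-1.6,0,-4],[-1.6,0,-4]],"jaw":[0.45,0.45,0.45,0.45,0.45,0.45]}'
python3 - <<'E'
from h import *
np.set_printoptions(precision=2,suppress=True)
s=monitor.state();P=viewer.camera_params("wrist");im=viewer.read_camera("wrist")[:,:,::-1];print(s['position'],s['ee_rot'],s['ft_force'])
np.savez("w6.npz",K=P["K"],T=P["camera_from_world"]);cv2.imwrite("pics/w6.png",im)
sc=viewer.read_camera("scene")[:,:,::-1]
a=cv2.resize((255*(im[60:240,220:420]/255.)**.6).astype(np.uint8),(480,432),interpolation=cv2.INTER_CUBIC)
b=cv2.resize((255*(sc[135:207,325:378]/255.)**.6).astype(np.uint8),(318,432),interpolation=cv2.INTER_CUBIC)
cv2.imwrite("pics/w6c.png",np.hstack([a,b]))
E
```

```text
t: 17.18
position: [616.9, 52.3, 174.4]
ee_rot: [179.8, 0.1, 105.9]
ft_force: [0.0, 0.2, -0.2]
gripper_width: 0.447
grip_force: 0.0
[616.88  52.29 174.37] [179.77   0.09 105.85] [ 0.01  0.18 -0.18]
```

View pics/w6c.png

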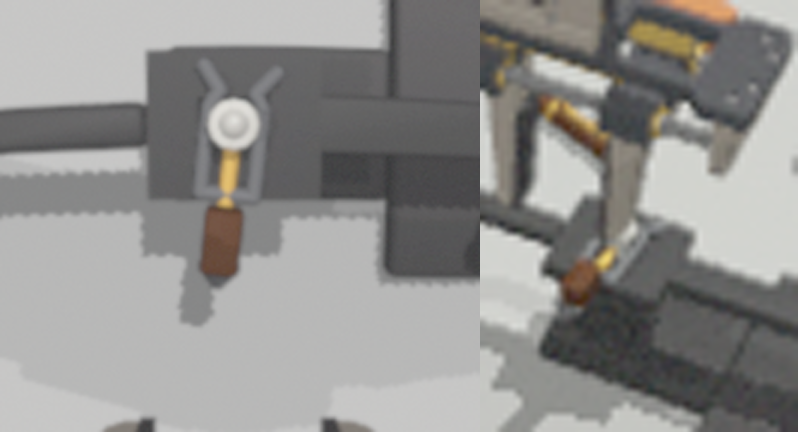

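The clip sits on the neck with its tongue running under the head to the pin. In the left half the head is at (234,124) and the block at (222,240), and the clip has yawed a few degrees. I'll check its depth and flatness.

```bash
python3 - <<'E'
from h import *
np.set_printoptions(precision=1,suppress=True)
d=np.load("w6.npz");P=dict(K=d["K"],camera_from_world=d["T"])
im=cv2.imread("pics/w6.png");S=200/480.
def f(x,y,z):
    c,dd=wray((220+(x+.5)*S-.5,60+(y+.5)*S-.5),P);return (c+dd*(z-c[2])/dd[2])
a=np.radians(16);gx=np.array([np.cos(a),np.sin(a)]);gy=np.array([-gx[1],gx[0]])
pin=f(234,124,85)[:2];print("pin",pin)
g=lambda q:np.array([(q[:2]-pin)@gx,(q[:2]-pin)@gy,q[2]])
# block top face: front/back edge at z=88 if flat
for nm,p,z in(("front",(224,209),88),("back",(219,274),88),("L",(203,241),88),("R",(241,240),88),("tipL",(206,66),76),("tipR",(276,73),76),("cross",(228,192),76)): print(nm,g(f(*p,z)))
sc=viewer.read_camera("scene")[:,:,::-1].astype(int);top=viewer.read_camera("top")[:,:,::-1].astype(int)
def cen(c,x,y,w,h):
    c=c[y:y+h,x:x+w];m=((c[...,2]-c[...,0]>18)&(c[...,2]<130)).astype(np.uint8)
    n,l,st,ce=cv2.connectedComponentsWithStats(m);k=1+np.argmax(st[1:,4]);return ce[k]+[x,y],st[k]
us,ss=cen(sc,333,170,18,22);uw,sw=cen(im.astype(int),295,140,35,45);print(us,ss,uw,sw)
p,e=meet([ray("scene",us),wray(uw,P)]);print("block visible centre",g(p),e)
print(monitor.state()['t'])
E
```

```text
pin [595.1 128. ]
front [ -3.6 -29.5  88. ]
back [ -5.5 -52.6  88. ]
L [-11.  -40.7  88. ]
R [  2.3 -40.4  88. ]
tipL [-9.8 21.  76. ]
tipR [15.  18.4 76. ]
cross [ -2.3 -24.8  76. ]
[341.9 180.8] [ 5  6 10 10 44] [312.  159.4] [  9   2  17  33 425]
block visible centre [ -5.3 -40.5  87.3] [0.7, 0.7]
17.3833
```

```bash
python3 -c "
from bench import workorder
print(workorder.sign_off())"
```

```text
the job is handed in; nothing more can be done
None
```

The lever is fully down and the clip is snapped onto the pin's neck, lying flat with its tongue at the pin. I pressed it there with about 9.5 N and let go; it settled with a yaw of about 5°, and I handed the job in at about 17 s.

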